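# Start the glue press screw with the drop-in trick

## Task

The screw of the small glue press is resting on its thread without having caught. Take the red knob on the handwheel, turn the wheel backward (anticlockwise from above) until the screw drops into the start of its thread, then turn it one full turn forward (clockwise). Finish still gripping the red knob, the wheel held still with the screw started, and leave the glue stick, its green cap and the pencil case where they are.

Things in the scene. Friction and masses are not known exactly. Their poses are not given: they have to be found in the camera images.
- press: Small green bench press fixed to the table, 150 mm deep (x) by 210 mm wide (y): a base with boards on it, two steel columns and a bridge whose top is 150 mm above the table. Origin: centre of its underside on the table, straight below the screw axis; z up.
- wheel_center (a point): Centre of the flat top of the aluminium handwheel, on the upright screw axis. Solid disc, 120 mm diameter, 16 mm thick, 208 mm above the table when screw_depth is 0; it sinks with the screw. Wheel and screw together weigh 0.9 to 1.3 kg. Nothing but the red knob stands more than 3 mm above this face.
- knob_center (a point): Centre of the red knob: an upright plain cylinder, 24 mm in diameter, 46 mm tall, its axis 47 mm from the screw axis. The centre is 26 mm above the wheel's top face, the knob's underside 3 mm above it. The knob spins freely on its own upright pin, so the hand need not turn with the wheel.
- wheel_turn (a joint): Turn of the handwheel, rad: grows forward (clockwise from above, tightening). The thread's start is at a different value every time, 0.6 to 3.0 rad back from the first value. Turning forward first only jams. Turned on backward after the drop it climbs again and stops about 1.7 rad on. The wheel stays where it is left; about 0.1 N m turns it.
- screw_depth (a joint): How far screw and wheel have sunk, m. At first, resting uncaught: 0 to 0.006. Turned backward it climbs 1.6 mm per rad to 0 at the thread's end, then drops 10 mm by its own weight (to 0.010). Forward turns then sink it 10 mm per turn (0.020 one turn after the drop). A firm grip on the knob carries the screw, so the drop comes only when the fingers are eased open or grip very lightly (3 N).
- glue_stick_center (a point): Open white glue stick standing upright, 29 mm in diameter, 86 mm tall; the point is its centre, 43 mm up. Leave alone.
- glue_cap_center (a point): Green cap, 29 mm in diameter, 28 mm tall, on the table; the point is its centre, 14 mm up. Leave alone.
- pencil_case_center (a point): Blue pencil case lying on the table beyond the press, 62 by 180 by 45 mm; the point is its centre, 22 mm up. Leave alone.

How it is judged:
On the way, in this order (a step that is already met when the one before it is completed fails the run):
1. the screw has dropped into the start of its thread (value of joint screw_depth above 0.009 m), for 0.1 s.
2. the screw has been turned forward about one turn (value of joint screw_depth above 0.0181 m), for 0.1 s.
At the end, for the whole second after the job is handed in: The screw has sunk 18.1 to 21.9 mm (one turn past the drop, within 65 degrees), the wheel is still, the red knob is gripped (over 1.5 N, within 20 mm of the grasp point from above), and glue stick, cap and pencil case are within 30 mm of where they stood (value of joint screw_depth between 0.0181 and 0.0219 m and velocity of joint wheel_turn between -0.15 and 0.15 rad/s and contact force between the fingers and red_knob_c0 above 1.5 N and horizontal distance between the grasp point and knob_center below 0.02 m and distance of each of glue_stick_center, glue_cap_center, pencil_case_center from where it was at the start of the episode below 0.03 m); the arm keeps its last pose, push and grip.
It fails at once if glue stick, cap or pencil case was pushed away or knocked over (distance of any of glue_stick_center, glue_cap_center, pencil_case_center from where it was at the start of the episode above 0.03 m).
It also fails if it takes over 67 s, if anything falls off the work surface, if the arm or the gripper's body presses on something with over 40 N, if the wrist force passes 120 N, or if a joint passes its speed limit or range.

## Robot

A 7-joint arm with a two-finger parallel gripper is mounted at the origin on the work surface. World frame = base frame: x ahead of the robot, y to its left, z up, the work surface at z = 0. Lengths are in m, angles in rad, forces in N, time in s.
With the tool pointing down it reaches from about 0.4 to 0.85 m from the base axis. Payload 10.4 kg.
Tool frame: the origin (TCP) lies between the finger pads; the fingertips stand tcp_to_tips ahead of it and the grasp point (between the pads) lies 8 mm behind it (tcp_to_tips is the distance from the TCP to the fingertips, in m); z points along the fingers, y is the line along which they close (so a half turn about z gives the same grasp; the last joint's range is limited). The gripper opens to 85 mm and grips with 20 to 120 N. Pads are 22 mm wide; open, the fingers measure 114 mm over their backs; the gripper's body (76 mm by 85 mm) begins 54 mm behind the grasp point. The pads swing forward as they close: fully open they stand 13 mm farther back than shut.
Start: joints at [1.308, 0.332, -0.065, 1.46, 0.022, 1.35, -0.088], TCP at [0.148, -0.607, 0.242] pointing down, gripper open.
Joint ranges: [-2.6, 2.6], [-0.5, 2.12], [-1.47, 1.34], [0.16, 2.42], [-1.27, 4.41], [0.06, 2.06], [-2.6, 2.6]. Speed limits (rad/s): [2.22, 2.22, 2.79, 2.79, 3.14, 3.14, 3.14].

## Interface

Orientations are given as a unit quaternion [x, y, z, w].
In Python, from workcell import * gives the robot as it stands.
- The arm moves only by the tool apply_moves, never from a script. Its argument "rows" is a list of rows, each an object of numbers: "x", "y", "z": the shift along the tool's x, y, z in mm; "ax", "ay", "az": the turn, a rotation vector about the tool's x, y, z in degrees; "gripper": the closure, from 0 (fully open) to 1 (shut). A call has 1 to 5 rows; each row shifts and turns the commanded pose from where the row before left it, along the tool's axes as they then stand; what a row does not reach is not made up. A row lasts 1/12 s, in which the tool goes at most 41.7 mm and 7.16 degrees, less where a joint would pass 70% of its speed; a pose out of reach is approached as far as the arm can. A call with a gripper value outside its range is refused whole. The fingers move at their own pace and stop on an object; "newtons" is the grip in N (left out, the last holds). Time passes only in rows, so rows that do not move let the fingers close. It gives the time, the measured TCP pose, the force, the opening and the grip force at its end, in the units of the state.
- get_obs(): the state, without advancing time (a new reading comes with each control period).
- camera(name): name is "scene" or "side" or "wrist"; returns a dict with "color" (420x560x3 uint8, red, green, blue), "fov_y" (degrees; the focal length in pixels is half the picture's height over the tangent of half this angle, whatever the lens; pixels are square), "cx", "cy" (the principal point, pixels), "k1" (the pictures are not rectified: a ray, as slopes to the right and down, at radius r is drawn at 1 + k1 r^2 times it, then the intrinsics apply), "rvec" (rotation vector, rad) and "tvec" (3), from world to camera coordinates, as OpenCV has them. Camera axes: x right, y down, z forward; pixel columns grow to the right and rows downward; lengths in m; the calibration is good to about 2 mm. A picture is of the moment at which its call begins. There is no depth.
- hand_in(): hands the job in; it is judged then, once.
The state is a dict: "clock": time; "joint_pos": joint angles; "joint_velocities": joint speeds; "tau": joint torques, N m; "position": TCP position; "ee_rot": TCP orientation; "ft_force": force on the tool from outside, world axes, zero at the start; "torque": the same for the moment, N m; "grip_width": opening from 0.0 (shut) to 1.0 (fully open); "grasp_force": force on a finger pad.
Only numpy, scipy, OpenCV 4.12 (cv2) and the standard library are available. Lean on these libraries where they do the work, as an engineer would, in place of code of your own. Each camera call takes 0.05 s, during which the arm holds its last target. There are 200 camera calls.

## Working session

There is one attempt and no reset: what is moved stays moved. The work goes in short steps, Python scripts to look and compute and a tool call to move; the robot and the scene stay as the last step left them, time stands still between calls to the robot, and variables do not carry over. Pictures are saved under pics/ and viewed, at most 10 in all, crops included, and the job is handed in when it is done.

Besides the shell and the picture viewer there is one more tool, called after "Call:" by a JSON object that holds its "op" and its "data", one argument or row to a line. apply_moves: Moves the arm, as the interface text tells. Its arguments: {"type":"object","properties":{"rows":{"type":"array","items":{"type":"object","properties":{"x":{"type":"number"},"y":{"type":"number"},"z":{"type":"number"},"ax":{"type":"number"},"ay":{"type":"number"},"az":{"type":"number"},"gripper":{"type":"number"}}}},"newtons":{"type":"number"}},"required":["rows"]}

```bash
ls; mkdir -p pics; cat > h.py <<'E'
from workcell import *
import numpy as np, cv2
from scipy.spatial.transform import Rotation as R
def ray(c,u,v):
    h=c["color"].shape[0]; f=h/2/np.tan(np.radians(c["fov_y"])/2)
    d=np.array([(u-c["cx"])/f,(v-c["cy"])/f]); s=d.copy()
    for _ in range(30): s=d/(1+c["k1"]*(s@s))
    M=R.from_rotvec(np.ravel(c["rvec"])).as_matrix(); t=np.ravel(c["tvec"])
    w=M.T@np.array([s[0],s[1],1]); return -M.T@t,w/np.linalg.norm(w)
def plane(c,u,v,z):
    o,w=ray(c,u,v); return o+w*(z-o[2])/w[2]
def cross(a,b):
    (o1,d1),(o2,d2)=a,b
    s=np.linalg.lstsq(np.c_[d1,-d2],o2-o1,rcond=None)[0]
    p,q=o1+s[0]*d1,o2+s[1]*d2; return (p+q)/2,np.linalg.norm(p-q)
def red(c):
    h=cv2.cvtColor(c["color"],cv2.COLOR_RGB2HSV)
    m=(((h[...,0]<8)|(h[...,0]>172))&(h[...,1]>130)&(h[...,2]>60)).astype(np.uint8)
    n,l,s,ce=cv2.connectedComponentsWithStats(m)
    return [(s[i].tolist(),ce[i].round(1).tolist()) for i in range(1,n) if s[i][4]>40]
E
python3 - <<'E'
from h import *
o=get_obs(); print({k:np.round(v,3).tolist() for k,v in o.items() if k!="tau"})
ims=[]
for n in("scene","side","wrist"):
    c=camera(n); print(n,c["fov_y"],red(c),np.round(ray(c,280,210),3).tolist())
    cv2.imwrite(f"pics/{n}0.png",c["color"][...,::-1])
try: print(tcp_to_tips)
except Exception as e: print(e)
E
```

```text
pics
{'clock': 0.0, 'joint_pos': [1.308, 0.333, -0.065, 1.461, 0.022, 1.35, -0.088], 'joint_velocities': [0.0, 0.001, 0.002, 0.0, 0.001, -0.001, 0.0], 'position': [0.148, -0.607, 0.242], 'ee_rot': [0.993, 0.12, -0.0, -0.001], 'ft_force': [-0.184, -0.28, -0.222], 'torque': [0.053, 0.024, -0.011], 'grasp_force': 0.0, 'grip_width': 1.0}
scene 56.52067873675212 [([210, 164, 13, 26, 261], [216.6, 176.1])] [[1.059, -0.221, 0.704], [-0.608, 0.323, -0.725]]
side 51.34166968595461 [([239, 181, 12, 24, 235], [244.9, 192.5])] [[0.722, -0.762, 0.764], [-0.121, 0.765, -0.632]]
wrist 68.87886007195723 [] [[0.222, -0.588, 0.374], [-0.276, -0.071, -0.959]]
0.011
```

View pics/scene0.png

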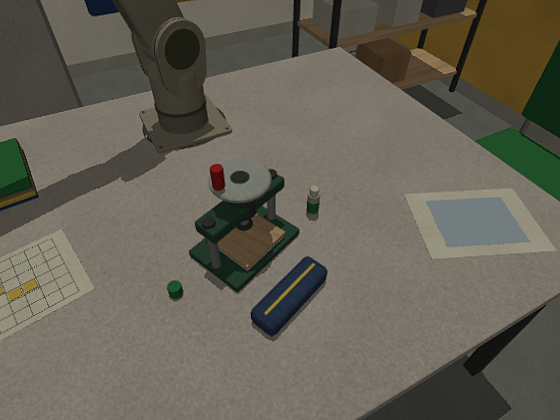

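View pics/side0.png

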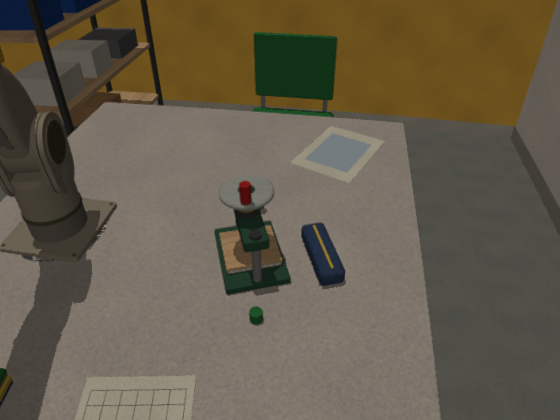

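Scene picture: red knob at (217,176), wheel around (240,180), glue stick (313,200), cap (175,290), case (290,295). Side picture: knob at (245,192), wheel around (246,193), cap (256,315), case (323,252). Next is the knob's position and a closer look at the wheel.

```bash
python3 - <<'E'
from h import *
a=camera("scene");b=camera("side")
k,g=cross(ray(a,*red(a)[0][1]),ray(b,*red(b)[0][1])); print("knob",k.round(4),g.round(4))
A=cv2.resize(a["color"][140:240,180:310],None,fx=3,fy=3,interpolation=cv2.INTER_CUBIC)
B=cv2.resize(b["color"][160:260,190:320],None,fx=3,fy=3,interpolation=cv2.INTER_CUBIC)
cv2.imwrite("pics/crop.png",np.hstack([A,B])[...,::-1])
for n,c,(x,y) in(("scene",a,(240,195)),("side",b,(260,200))):
    print(n,c["color"][y,x-70:x+70:6].tolist())
for n,c,u,v in(("cap",a,175,290),("stickfoot",a,313,212),("case",a,290,297)): print(n,plane(c,u,v,.014).round(3))
E
```

```text
knob [ 0.5405 -0.0752  0.2345] 0.0022
scene [[125, 117, 106], [126, 118, 108], [126, 118, 107], [125, 118, 107], [128, 121, 109], [124, 118, 106], [125, 118, 106], [126, 120, 108], [71, 72, 66], [116, 117, 107], [114, 116, 106], [116, 119, 108], [119, 121, 110], [115, 118, 107], [106, 108, 99], [74, 73, 68], [13, 27, 17], [15, 28, 18], [122, 115, 105], [123, 115, 105], [129, 122, 110], [121, 114, 103], [125, 119, 107], [84, 81, 75]]
side [[123, 114, 105], [128, 118, 108], [125, 116, 106], [127, 117, 107], [124, 115, 105], [101, 95, 87], [118, 117, 108], [118, 118, 109], [118, 118, 109], [76, 14, 10], [64, 16, 13], [117, 116, 108], [116, 116, 107], [90, 90, 83], [123, 114, 105], [126, 116, 107], [128, 118, 109], [127, 118, 108], [126, 117, 106], [130, 120, 111], [129, 120, 109], [128, 119, 109], [131, 121, 111], [126, 117, 106]]
cap [ 0.582 -0.207  0.014]
stickfoot [0.523 0.155 0.014]
case [ 0.704 -0.007  0.014]
```

View pics/crop.png

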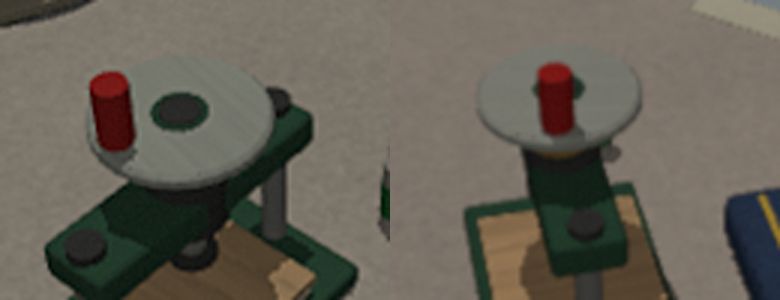

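Crop: hub at about (240,177) in the scene picture and (246,189.3) in the side picture; the knob lies toward -y. The table items are clear of the wheel.

```bash
python3 - <<'E'
from h import *
a=camera("scene");b=camera("side")
w,g=cross(ray(a,240,177),ray(b,246,189.3)); print("wheel",w.round(4),g.round(4))
for z in(.204,.208): print(plane(a,240,177,z).round(4),plane(b,246,189.3,z).round(4))
k=np.array([.5405,-.0752]); print(k-w[:2],np.linalg.norm(k-w[:2]))
for n,c in(("a",a),("b",b)):
    r=red(c)[0][0]; print(n,r)
E
```

```text
wheel [ 0.5311 -0.0273  0.2062] 0.0016
[ 0.5278 -0.0259  0.204 ] [ 0.531  -0.0255  0.204 ]
[ 0.532  -0.0275  0.208 ] [ 0.5324 -0.0308  0.208 ]
[ 0.00936279 -0.04786839] 0.04877545510251095
a [210, 164, 13, 27, 263]
b [239, 181, 12, 24, 235]
```

```bash
cat >> h.py <<'E'
C=np.array([.5311,-.0280])
def yaw(q): x=R.from_quat(q).as_matrix()[:,0]; return np.degrees(np.arctan2(x[1],x[0]))
def plan(p,y,wps):
    """rows for waypoints (x,y,z,yaw deg) from position p and yaw y, tool straight down"""
    p=np.array(p,float)
    for i,w in enumerate(wps):
        a=np.radians(y); ex=np.array([np.cos(a),np.sin(a),0]); ey=np.array([np.sin(a),-np.cos(a),0])
        d=1000*(np.array(w[:3])-p); s=np.round([d@ex,d@ey,-d[2]],1); t=round(y-w[3],1)
        print(("" if i%5 else "\n")+'{"x":%g,"y":%g,"z":%g,"az":%g},'%(*s,t),end="")
        p=p+(s[0]*ex+s[1]*ey)/1000; p[2]-=s[2]/1000; y-=t
    print()
E
python3 - <<'E'
from h import *
o=get_obs(); p=np.array(o["position"]); y=yaw(o["ee_rot"]); print(p,y)
T=np.array([.5405,-.0755,.300]); n=20
up=np.array([p[0],p[1],.30])
print(R.from_quat(o["ee_rot"]).as_matrix().round(3))
plan(p,y,[(*up,y),]+[(*(p*0+up+(T-up)*i/(n-1)),y+(99-y)*i/(n-1)) for i in range(1,n)])
E
```

```text
[ 0.14844751 -0.60703942  0.24212828] 13.742625602734577
[[ 0.971  0.238 -0.   ]
 [ 0.238 -0.971  0.   ]
 [-0.    -0.    -1.   ]]

{"x":0,"y":0,"z":-57.9,"az":0},{"x":26.7,"y":-22.3,"z":0,"az":-4.5},{"x":28.3,"y":-20.1,"z":0,"az":-4.5},{"x":29.9,"y":-17.8,"z":0,"az":-4.5},{"x":31.1,"y":-15.4,"z":0,"az":-4.4},
{"x":32.3,"y":-13,"z":0,"az":-4.5},{"x":33.1,"y":-10.4,"z":0,"az":-4.5},{"x":33.9,"y":-7.8,"z":0,"az":-4.5},{"x":34.4,"y":-5.1,"z":0,"az":-4.5},{"x":34.7,"y":-2.4,"z":0,"az":-4.5},
{"x":34.8,"y":0.3,"z":0,"az":-4.5},{"x":34.6,"y":3.1,"z":0,"az":-4.5},{"x":34.3,"y":5.7,"z":0,"az":-4.4},{"x":33.7,"y":8.4,"z":0,"az":-4.5},{"x":33,"y":11,"z":0,"az":-4.5},
{"x":32,"y":13.6,"z":0,"az":-4.5},{"x":30.8,"y":16,"z":0,"az":-4.5},{"x":29.5,"y":18.4,"z":0,"az":-4.5},{"x":28,"y":20.7,"z":0,"az":-4.5},{"x":26.2,"y":22.8,"z":0,"az":-4.5},
```

Call:
{"op": "apply_moves", "data": {
  "rows": [
    {"z": -40},
    {"x": 27,"y": -22,"z": -18,"az": -4.5},
    {"x": 28,"y": -20,"az": -4.5},
    {"x": 30,"y": -18,"az": -4.5},
    {"x": 31,"y": -15,"az": -4.5}
  ]
}}

```text
invalid input at $.rows[0]: expected keys x, y, z, ax, ay, az, gripper
```

Call:
{"op": "apply_moves", "data": {
  "rows": [
    {"x": 32,"y": -13,"az": -4.5},
    {"x": 33,"y": -10,"az": -4.5},
    {"x": 34,"y": -8,"az": -4.5},
    {"x": 34,"y": -5,"az": -4.5},
    {"x": 35,"y": -2,"az": -4.5}
  ]
}}

```text
invalid input at $.rows[0]: expected keys x, y, z, ax, ay, az, gripper
```

Call:
{"op": "apply_moves", "data": {
  "rows": [
    {"x": 35,"y": 0,"az": -4.5},
    {"x": 35,"y": 3,"az": -4.5},
    {"x": 34,"y": 6,"az": -4.5},
    {"x": 34,"y": 8,"az": -4.5},
    {"x": 33,"y": 11,"az": -4.5}
  ]
}}

```text
invalid input at $.rows[0]: expected keys x, y, z, ax, ay, az, gripper
```

Call:
{"op": "apply_moves", "data": {
  "rows": [
    {"x": 32,"y": 14,"az": -4.5},
    {"x": 31,"y": 16,"az": -4.5},
    {"x": 25,"y": 16,"az": -4.5},
    {"x": 20,"y": 15,"az": -4.5},
    {}
  ]
}}

```text
invalid input at $.rows[0]: expected keys x, y, z, ax, ay, az, gripper
```

```bash
python3 - <<'E'
from h import *
o=get_obs(); p=np.array(o["position"]); y=yaw(o["ee_rot"]); print(o["clock"],p,y,np.round(o["joint_pos"],2))
c=camera("wrist");print(red(c)); cv2.imwrite("pics/w1.png",c["color"][...,::-1])
plan(p,y,[(.5405,-.0752,p[2],99)])
E
```

```text
0.35 [ 0.14844751 -0.60703942  0.24212828] 13.742625602734577 [ 1.31  0.33 -0.06  1.46  0.02  1.35 -0.09]
[]

{"x":507.2,"y":-423.5,"z":-0,"az":-85.3},
```

View pics/w1.png

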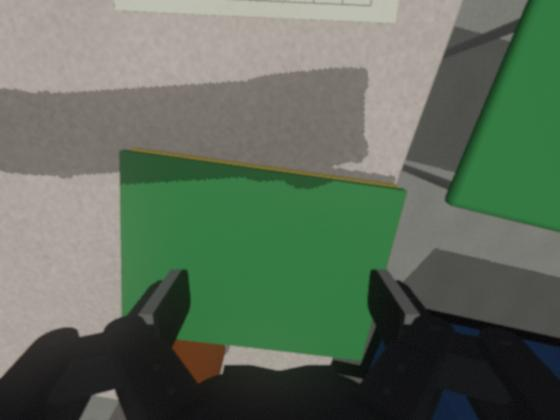

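The wrist picture shows the hand still at the start, over a green book, with the fingers at (180,300) and (380,300). The calls were refused because every row needs all the keys, so I'm sending them again in full.

Call:
{"op": "apply_moves", "data": {
  "rows": [
    {"x": 0,"y": 0,"z": -40,"ax": 0,"ay": 0,"az": 0,"gripper": 0},
    {"x": 27,"y": -22,"z": -18,"ax": 0,"ay": 0,"az": -4.5,"gripper": 0},
    {"x": 28,"y": -20,"z": 0,"ax": 0,"ay": 0,"az": -4.5,"gripper": 0},
    {"x": 30,"y": -18,"z": 0,"ax": 0,"ay": 0,"az": -4.5,"gripper": 0},
    {"x": 31,"y": -15,"z": 0,"ax": 0,"ay": 0,"az": -4.5,"gripper": 0}
  ]
}}

```text
clock: 0.82
position: [0.232, -0.4946, 0.3008]
ee_rot: [0.961, 0.275, 0.0, 0.0]
ft_force: [0.5, 0.4, -0.9]
grip_width: 0.998
grasp_force: 0.0
```

Call:
{"op": "apply_moves", "data": {
  "rows": [
    {"x": 32,"y": -13,"z": 0,"ax": 0,"ay": 0,"az": -4.5,"gripper": 0},
    {"x": 33,"y": -10,"z": 0,"ax": 0,"ay": 0,"az": -4.5,"gripper": 0},
    {"x": 34,"y": -8,"z": 0,"ax": 0,"ay": 0,"az": -4.5,"gripper": 0},
    {"x": 34,"y": -5,"z": 0,"ax": 0,"ay": 0,"az": -4.5,"gripper": 0},
    {"x": 35,"y": -2,"z": 0,"ax": 0,"ay": 0,"az": -4.5,"gripper": 0}
  ]
}}

```text
clock: 1.23
position: [0.3349, -0.355, 0.3006]
ee_rot: [0.889, 0.457, -0.0, 0.0]
ft_force: [1.1, -0.4, -0.1]
grip_width: 0.997
grasp_force: 0.0
```

Call:
{"op": "apply_moves", "data": {
  "rows": [
    {"x": 35,"y": 0,"z": 0,"ax": 0,"ay": 0,"az": -4.5,"gripper": 0},
    {"x": 35,"y": 3,"z": 0,"ax": 0,"ay": 0,"az": -4.5,"gripper": 0},
    {"x": 34,"y": 6,"z": 0,"ax": 0,"ay": 0,"az": -4.5,"gripper": 0},
    {"x": 34,"y": 8,"z": 0,"ax": 0,"ay": 0,"az": -4.5,"gripper": 0},
    {"x": 33,"y": 11,"z": 0,"ax": 0,"ay": 0,"az": -4.5,"gripper": 0}
  ]
}}

```text
clock: 1.65
position: [0.4377, -0.214, 0.3006]
ee_rot: [0.783, 0.622, -0.0, 0.0]
ft_force: [1.2, -0.8, 0.4]
grip_width: 1.002
grasp_force: 0.0
```

Call:
{"op": "apply_moves", "data": {
  "rows": [
    {"x": 32,"y": 14,"z": 0,"ax": 0,"ay": 0,"az": -4.5,"gripper": 0},
    {"x": 31,"y": 16,"z": 0,"ax": 0,"ay": 0,"az": -4.5,"gripper": 0},
    {"x": 25,"y": 16,"z": 0,"ax": 0,"ay": 0,"az": -4.5,"gripper": 0},
    {"x": 20,"y": 15,"z": 0,"ax": 0,"ay": 0,"az": -4.5,"gripper": 0},
    {"x": 0,"y": 0,"z": 0,"ax": 0,"ay": 0,"az": 0,"gripper": 0}
  ]
}}

```text
clock: 2.07
position: [0.5133, -0.1102, 0.3004]
ee_rot: [0.673, 0.74, 0.001, -0.0]
ft_force: [-1.1, 0.8, 0.4]
grip_width: 0.999
grasp_force: 0.0
```

```bash
python3 - <<'E'
from h import *
o=get_obs(); p=np.array(o["position"]); y=yaw(o["ee_rot"]); print(o["clock"],p,y,np.round(o["joint_pos"],2))
c=camera("wrist");print(red(c)); cv2.imwrite("pics/w1.png",c["color"][...,::-1])
plan(p,y,[(.5405,-.0752,p[2],99)])
E
```

```text
2.0667 [ 0.51330711 -0.11023362  0.30040989] 95.41287829634089 [ 0.72  0.13 -0.65  1.6   0.08  1.43  0.16]
[([307, 167, 43, 46, 1422], [326.8, 190.0])]

{"x":32.3,"y":30.4,"z":-0,"az":-3.6},
```

View pics/w1.png

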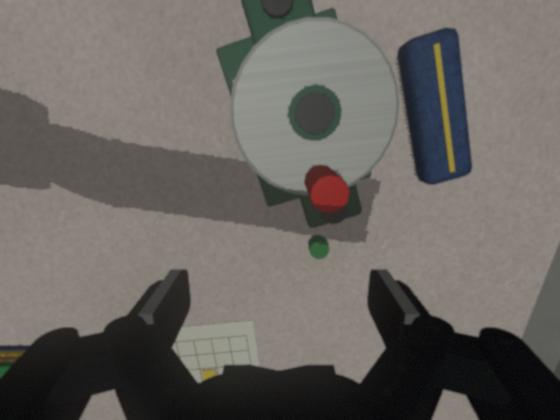

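The wrist picture shows the wheel's disc centred near (315,105), x from 232 to 398 and y from 17 to 194, and the knob's top at (329,194). I'll refine both points from it.

```bash
python3 - <<'E'
from h import *
c=camera("wrist"); o=get_obs(); p=np.array(o["position"]); y=yaw(o["ee_rot"])
E=[plane(c,u,v,.2065) for u,v in((232,105),(398,105),(315,17),(315,194))]
print(np.round(E,4),np.mean(E,0).round(4)); print("hub",plane(c,315,111.5,.2065))
k=plane(c,329.5,193.5,.2555); print("knob",k)
plan(p,y,[(k[0],k[1],.3,99)])
E
```

```text
[[ 0.4721 -0.0303  0.2065]
 [ 0.5872 -0.0202  0.2065]
 [ 0.5231  0.0277  0.2065]
 [ 0.5375 -0.0884  0.2065]] [ 0.53   -0.0278  0.2065]
hub [ 0.53018095 -0.02951517  0.2065    ]
knob [ 0.53901948 -0.07615483  0.2555    ]

{"x":36.3,"y":30.7,"z":0.2,"az":-4.2},
```

Call:
{"op": "apply_moves", "data": {
  "rows": [
    {"x": 20,"y": 16,"z": 0,"ax": 0,"ay": 0,"az": -4,"gripper": 0},
    {"x": 15,"y": 15,"z": 0,"ax": 0,"ay": 0,"az": 0,"gripper": 0},
    {"x": 0,"y": 0,"z": 24,"ax": 0,"ay": 0,"az": 0,"gripper": 0},
    {"x": 0,"y": 0,"z": 24,"ax": 0,"ay": 0,"az": 0,"gripper": 0},
    {"x": 0,"y": 0,"z": 24,"ax": 0,"ay": 0,"az": 0,"gripper": 0.3}
  ]
}}

```text
clock: 2.58
position: [0.5378, -0.0786, 0.2276]
ee_rot: [0.652, 0.758, -0.0, 0.001]
ft_force: [0.2, -0.1, -0.9]
grip_width: 0.886
grasp_force: 0.0
```

Call:
{"op": "apply_moves", "data": {
  "rows": [
    {"x": 0,"y": 0,"z": 0,"ax": 0,"ay": 0,"az": 0,"gripper": 0.66},
    {"x": 0,"y": 0,"z": 0,"ax": 0,"ay": 0,"az": 0,"gripper": 0.66},
    {"x": 0,"y": 0,"z": 0,"ax": 0,"ay": 0,"az": 0,"gripper": 0.66},
    {"x": 0,"y": 0,"z": 0,"ax": 0,"ay": 0,"az": 0,"gripper": 0.66},
    {"x": 0,"y": 0,"z": 0,"ax": 0,"ay": 0,"az": 0,"gripper": 0.66}
  ],
  "newtons": 20
}}

```text
clock: 3.0
position: [0.5386, -0.0775, 0.2298]
ee_rot: [0.651, 0.759, 0.0, 0.001]
ft_force: [-0.3, 0.6, 0.1]
grip_width: 0.343
grasp_force: 0.0
```

```bash
sed -i 's/^C=.*/C=np.array([.5305,-.0285])/' h.py; cat >> h.py <<'E'
def st():
    o=get_obs(); p=np.array(o["position"]); d=p[:2]-C
    print("t",round(o["clock"],2),p.round(4),"yaw",round(yaw(o["ee_rot"]),1),"j7",np.round(o["joint_pos"][6],2),"F",np.round(o["ft_force"],1),"w",round(float(o["grip_width"]),3),"g",round(float(o["grasp_force"]),1),"ang",np.degrees(np.arctan2(d[1],d[0])).round(1),"r",(1000*np.hypot(*d)).round(1))
def look():
    for n in("scene","side","wrist"): print(n,red(camera(n)))
E
python3 - <<'E'
from h import *
st();look()
E
```

```text
t 3.0 [ 0.5386 -0.0775  0.2298] yaw 98.7 j7 0.1 F [-0.3  0.6  0.1] w 0.343 g 0.0 ang -80.6 r 49.7
scene []
side [([239, 181, 12, 24, 226], [244.7, 192.8])]
wrist [([257, 243, 57, 89, 3956], [284.5, 289.2])]
```

Call:
{"op": "apply_moves", "data": {
  "rows": [
    {"x": 2,"y": 5,"z": 0,"ax": 0,"ay": 0,"az": -5,"gripper": 0.66},
    {"x": 0.2,"y": 4.1,"z": 0,"ax": 0,"ay": 0,"az": -5,"gripper": 0.66},
    {"x": 0.2,"y": 4.1,"z": 0,"ax": 0,"ay": 0,"az": -5,"gripper": 0.66},
    {"x": 0.2,"y": 4.1,"z": 0,"ax": 0,"ay": 0,"az": -5,"gripper": 0.66},
    {"x": 0.2,"y": 4.1,"z": 0,"ax": 0,"ay": 0,"az": -5,"gripper": 0.66}
  ]
}}

```text
clock: 3.57
position: [0.5569, -0.0691, 0.2287]
ee_rot: [0.47, 0.883, -0.001, -0.0]
ft_force: [-6.4, -4.7, 6.0]
grip_width: 0.342
grasp_force: 3.8
```

```bash
python3 - <<'E'
from h import *
st();look()
E
```

```text
t 3.57 [ 0.5569 -0.0691  0.2287] yaw 123.9 j7 0.49 F [-6.4 -4.7  6. ] w 0.342 g 3.8 ang -56.9 r 48.5
scene [([215, 168, 12, 26, 233], [220.9, 180.7])]
side [([248, 180, 11, 24, 199], [253.3, 191.7])]
wrist [([245, 246, 57, 92, 4044], [273.7, 293.7])]
```

Call:
{"op": "apply_moves", "data": {
  "rows": [
    {"x": 0.2,"y": 4.1,"z": 0,"ax": 0,"ay": 0,"az": -5,"gripper": 0.66},
    {"x": 0.2,"y": 4.1,"z": 0,"ax": 0,"ay": 0,"az": -5,"gripper": 0.66},
    {"x": 0.2,"y": 4.1,"z": 0,"ax": 0,"ay": 0,"az": -5,"gripper": 0.66},
    {"x": 0.2,"y": 4.1,"z": 0,"ax": 0,"ay": 0,"az": -5,"gripper": 0.66},
    {"x": 0,"y": -2.5,"z": 0,"ax": 0,"ay": 0,"az": 0,"gripper": 0.66}
  ]
}}

```text
clock: 4.13
position: [0.5682, -0.0581, 0.2285]
ee_rot: [0.31, 0.951, 0.0, 0.0]
ft_force: [0.5, -0.1, -0.6]
grip_width: 0.341
grasp_force: 0.0
```

```bash
cat >> h.py <<'E'
def knob():
    a=camera("scene");b=camera("side"); r,s=red(a),red(b); print(r,s)
    if r and s: print("knob",[np.round(v,4) for v in cross(ray(a,*r[0][1]),ray(b,*s[0][1]))])
E
python3 - <<'E'
from h import *
st();knob()
E
```

```text
t 4.13 [ 0.5682 -0.0581  0.2285] yaw 143.9 j7 0.8 F [ 0.5 -0.1 -0.6] w 0.341 g 0.0 ang -38.2 r 47.9
[([224, 170, 14, 27, 295], [230.8, 182.4])] [([258, 177, 8, 24, 162], [261.1, 188.6])]
knob [array([ 0.571 , -0.0601,  0.2373]), np.float64(0.0032)]
```

Call:
{"op": "apply_moves", "data": {
  "rows": [
    {"x": 0.2,"y": 6.6,"z": 0,"ax": 0,"ay": 0,"az": -5,"gripper": 0.66},
    {"x": 0.2,"y": 4.1,"z": 0,"ax": 0,"ay": 0,"az": -5,"gripper": 0.66},
    {"x": 0.2,"y": 4.1,"z": 0,"ax": 0,"ay": 0,"az": -5,"gripper": 0.66},
    {"x": 0.2,"y": 4.1,"z": 0,"ax": 0,"ay": 0,"az": -5,"gripper": 0.66},
    {"x": 0,"y": -2.5,"z": 0,"ax": 0,"ay": 0,"az": 0,"gripper": 0.66}
  ]
}}

```text
clock: 4.65
position: [0.5761, -0.0442, 0.2287]
ee_rot: [0.141, 0.99, -0.0, 0.0]
ft_force: [0.4, 0.4, -0.4]
grip_width: 0.339
grasp_force: 0.0
```

```bash
python3 - <<'E'
from h import *
st();knob()
E
```

```text
t 4.65 [ 0.5761 -0.0442  0.2287] yaw 163.8 j7 1.09 F [ 0.4  0.4 -0.4] w 0.339 g 0.0 ang -19.1 r 48.2
[([233, 170, 14, 27, 304], [239.4, 182.6])] [([266, 175, 4, 22, 66], [267.9, 185.4])]
knob [array([ 0.5825, -0.0487,  0.2398]), np.float64(0.0056)]
```

Call:
{"op": "apply_moves", "data": {
  "rows": [
    {"x": 0.4,"y": 6.6,"z": 0,"ax": 0,"ay": 0,"az": -5,"gripper": 0.66},
    {"x": 0.3,"y": 4.1,"z": 0,"ax": 0,"ay": 0,"az": -5,"gripper": 0.66},
    {"x": 0.3,"y": 4.1,"z": 0,"ax": 0,"ay": 0,"az": -5,"gripper": 0.66},
    {"x": 0.3,"y": 4.1,"z": 0,"ax": 0,"ay": 0,"az": -5,"gripper": 0.66},
    {"x": 0,"y": -2.5,"z": 0,"ax": 0,"ay": 0,"az": 0,"gripper": 0.66}
  ]
}}

```text
clock: 5.17
position: [0.5777, -0.027, 0.2282]
ee_rot: [-0.034, 0.999, 0.0, 0.0]
ft_force: [0.3, 0.5, 0.2]
grip_width: 0.337
grasp_force: 0.0
```

```bash
cat >> h.py <<'E'
def kz():
    p=np.array(get_obs()["position"])
    for n in("scene","side"):
        c=camera(n); r=red(c)
        if r: print(n,r[:2],cross(ray(c,*r[0][1]),(p,np.array([0,0,1.])))[0].round(4))
E
python3 - <<'E'
from h import *
st();kz()
E
```

```text
t 5.17 [ 0.5777 -0.027   0.2282] yaw -176.1 j7 1.39 F [0.3 0.5 0.2] w 0.337 g 0.0 ang 1.8 r 47.2
scene [([244, 172, 13, 26, 260], [250.1, 184.4])] [ 0.5778 -0.0267  0.2262]
```

```bash
python3 - <<'E'
from h import *
c=camera("scene")
for uv,p in(((216.6,176.1),(.5395,-.0746)),((220.9,180.7),(.5555,-.0685)),((230.8,182.4),(.5682,-.0581)),((239.4,182.6),(.5761,-.0442)),((250.1,184.4),(.5777,-.027))):
    print(cross(ray(c,*uv),(np.array([*p,0.]),np.array([0,0,1.]))))
cv2.imwrite("pics/s2.png",cv2.resize(c["color"][100:260,160:340],None,fx=3,fy=3)[...,::-1])
E
```

```text
(array([ 0.53950656, -0.07457675,  0.23520874]), np.float64(4.831384630061868e-05))
(array([ 0.55495419, -0.07035003,  0.23511283]), np.float64(0.0038577298065572024))
(array([ 0.56809234, -0.05842564,  0.2364611 ]), np.float64(0.0006859470957295484))
(array([ 0.5758553 , -0.04487381,  0.23667774]), np.float64(0.0014337332669654345))
(array([ 0.57781235, -0.02672235,  0.22620176]), np.float64(0.0005990447570130617))
```

View pics/s2.png

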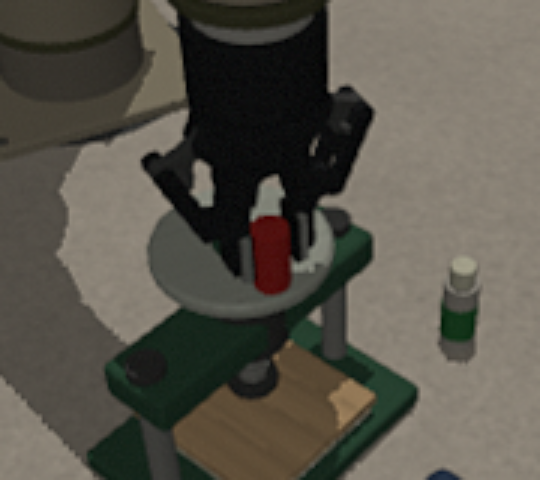

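Crop: the knob sits between the pads and the wheel has sunk. The knob's height went from about 0.237 to 0.226, so the screw has dropped. Next I lower the hand by 11 mm and grip.

Call:
{"op": "apply_moves", "data": {
  "rows": [
    {"x": 0,"y": 0,"z": 6,"ax": 0,"ay": 0,"az": 0,"gripper": 0.62},
    {"x": 0,"y": 0,"z": 5,"ax": 0,"ay": 0,"az": 0,"gripper": 0.64},
    {"x": 0,"y": 0,"z": 0,"ax": 0,"ay": 0,"az": 0,"gripper": 1},
    {"x": 0,"y": 0,"z": 0,"ax": 0,"ay": 0,"az": 0,"gripper": 1},
    {"x": 0,"y": 0,"z": 0,"ax": 0,"ay": 0,"az": 0,"gripper": 1}
  ],
  "newtons": 40
}}

```text
clock: 5.73
position: [0.5773, -0.028, 0.2164]
ee_rot: [-0.032, 0.999, 0.0, -0.001]
ft_force: [-0.2, 0.8, -8.3]
grip_width: 0.271
grasp_force: 39.5
```

```bash
python3 - <<'E'
from h import *
st();kz()
o=get_obs(); p=np.array(o["position"]); y=yaw(o["ee_rot"]); d=p[:2]-C; a0=np.degrees(np.arctan2(d[1],d[0]))
plan((*(C+.047*d/np.hypot(*d)),p[2]),y,[(*(C+.047*np.array([np.cos(t),np.sin(t)])),p[2]-.00042*i,y) for i in range(1,26) for t in [np.radians(a0-14.6*i)]])
E
```

```text
t 5.73 [ 0.5773 -0.028   0.2164] yaw -176.3 j7 1.39 F [-0.2  0.8 -8.3] w 0.271 g 39.5 ang 0.6 r 46.8
scene [([246, 172, 10, 26, 224], [250.7, 184.2])] [ 0.5778 -0.0267  0.2266]

{"x":2.1,"y":-11.7,"z":0.4,"az":0},{"x":5.1,"y":-10.9,"z":0.4,"az":0},{"x":7.6,"y":-9.2,"z":0.5,"az":0},{"x":9.7,"y":-7,"z":0.4,"az":0},{"x":11.1,"y":-4.3,"z":0.4,"az":0},
{"x":11.9,"y":-1.4,"z":0.4,"az":0},{"x":11.8,"y":1.7,"z":0.4,"az":0},{"x":11,"y":4.5,"z":0.5,"az":0},{"x":9.5,"y":7.2,"z":0.4,"az":0},{"x":7.4,"y":9.4,"z":0.4,"az":0},
{"x":4.8,"y":11,"z":0.4,"az":0},{"x":1.9,"y":11.8,"z":0.4,"az":0},{"x":-1.1,"y":11.9,"z":0.5,"az":0},{"x":-4.2,"y":11.2,"z":0.4,"az":0},{"x":-6.8,"y":9.8,"z":0.4,"az":0},
{"x":-9,"y":7.8,"z":0.4,"az":0},{"x":-10.8,"y":5.2,"z":0.4,"az":0},{"x":-11.7,"y":2.4,"z":0.5,"az":0},{"x":-11.9,"y":-0.7,"z":0.4,"az":0},{"x":-11.4,"y":-3.6,"z":0.4,"az":0},
{"x":-10.1,"y":-6.4,"z":0.4,"az":0},{"x":-8.1,"y":-8.7,"z":0.4,"az":0},{"x":-5.7,"y":-10.5,"z":0.5,"az":0},{"x":-2.9,"y":-11.6,"z":0.4,"az":0},{"x":0.2,"y":-12,"z":0.4,"az":0},
```

Call:
{"op": "apply_moves", "data": {
  "rows": [
    {"x": 2,"y": -11.7,"z": 0.4,"ax": 0,"ay": 0,"az": 0,"gripper": 1},
    {"x": 5,"y": -10.9,"z": 0.4,"ax": 0,"ay": 0,"az": 0,"gripper": 1},
    {"x": 7.6,"y": -9.2,"z": 0.4,"ax": 0,"ay": 0,"az": 0,"gripper": 1},
    {"x": 9.7,"y": -7,"z": 0.4,"ax": 0,"ay": 0,"az": 0,"gripper": 1},
    {"x": 11.1,"y": -4.3,"z": 0.4,"ax": 0,"ay": 0,"az": 0,"gripper": 1}
  ]
}}

```text
clock: 6.25
position: [0.5442, -0.0733, 0.2146]
ee_rot: [-0.033, 0.999, 0.001, -0.001]
ft_force: [-1.5, 8.6, -8.8]
grip_width: 0.271
grasp_force: 40.1
```

```bash
python3 - <<'E'
from h import *
st();look()
E
```

```text
t 6.25 [ 0.5442 -0.0733  0.2146] yaw -176.3 j7 1.5 F [-1.5  8.6 -8.8] w 0.271 g 40.1 ang -73.0 r 46.9
scene [([214, 169, 13, 26, 247], [219.9, 181.4])]
side []
wrist [([250, 253, 60, 96, 4486], [278.9, 302.7])]
```

Low forces and it tracks well, so I'm carrying on.

Call:
{"op": "apply_moves", "data": {
  "rows": [
    {"x": 11.9,"y": -1.4,"z": 0.4,"ax": 0,"ay": 0,"az": 0,"gripper": 1},
    {"x": 11.8,"y": 1.7,"z": 0.4,"ax": 0,"ay": 0,"az": 0,"gripper": 1},
    {"x": 11,"y": 4.5,"z": 0.5,"ax": 0,"ay": 0,"az": 0,"gripper": 1},
    {"x": 9.5,"y": 7.2,"z": 0.4,"ax": 0,"ay": 0,"az": 0,"gripper": 1},
    {"x": 7.4,"y": 9.4,"z": 0.4,"ax": 0,"ay": 0,"az": 0,"gripper": 1}
  ]
}}

```text
clock: 6.82
position: [0.4919, -0.0556, 0.213]
ee_rot: [-0.032, 0.999, 0.0, 0.0]
ft_force: [6.8, 4.3, -11.4]
grip_width: 0.269
grasp_force: 40.2
```

Call:
{"op": "apply_moves", "data": {
  "rows": [
    {"x": 4.8,"y": 11,"z": 0.4,"ax": 0,"ay": 0,"az": 0,"gripper": 1},
    {"x": 1.9,"y": 11.8,"z": 0.4,"ax": 0,"ay": 0,"az": 0,"gripper": 1},
    {"x": -1.1,"y": 11.9,"z": 0.5,"ax": 0,"ay": 0,"az": 0,"gripper": 1},
    {"x": -4.2,"y": 11.2,"z": 0.4,"ax": 0,"ay": 0,"az": 0,"gripper": 1},
    {"x": -6.8,"y": 9.8,"z": 0.4,"ax": 0,"ay": 0,"az": 0,"gripper": 1}
  ]
}}

```text
clock: 7.23
position: [0.4933, 0.001, 0.2108]
ee_rot: [-0.032, 0.999, -0.001, -0.001]
ft_force: [1.9, -3.5, -10.9]
grip_width: 0.267
grasp_force: 40.4
```

```bash
python3 - <<'E'
from h import *
st();kz()
E
```

```text
t 7.23 [0.4933 0.001  0.2108] yaw -176.3 j7 1.43 F [  1.9  -3.5 -10.9] w 0.267 g 40.4 ang 141.5 r 47.5
scene [([242, 144, 10, 25, 194], [246.2, 155.8])] [0.4938 0.0021 0.221 ]
```

Call:
{"op": "apply_moves", "data": {
  "rows": [
    {"x": -9,"y": 7.8,"z": 0.4,"ax": 0,"ay": 0,"az": 0,"gripper": 1},
    {"x": -10.8,"y": 5.2,"z": 0.4,"ax": 0,"ay": 0,"az": 0,"gripper": 1},
    {"x": -11.7,"y": 2.4,"z": 0.5,"ax": 0,"ay": 0,"az": 0,"gripper": 1},
    {"x": -11.9,"y": -0.7,"z": 0.4,"ax": 0,"ay": 0,"az": 0,"gripper": 1},
    {"x": -11.4,"y": -3.6,"z": 0.4,"ax": 0,"ay": 0,"az": 0,"gripper": 1}
  ]
}}

```text
clock: 7.75
position: [0.5478, 0.0156, 0.2085]
ee_rot: [-0.033, 0.999, -0.0, -0.001]
ft_force: [-3.3, -1.8, -9.2]
grip_width: 0.27
grasp_force: 40.7
```

Call:
{"op": "apply_moves", "data": {
  "rows": [
    {"x": -10.1,"y": -6.4,"z": 0.4,"ax": 0,"ay": 0,"az": 0,"gripper": 1},
    {"x": -8.1,"y": -8.7,"z": 0.4,"ax": 0,"ay": 0,"az": 0,"gripper": 1},
    {"x": -5.7,"y": -10.5,"z": 0.5,"ax": 0,"ay": 0,"az": 0,"gripper": 1},
    {"x": -2.9,"y": -11.6,"z": 0.4,"ax": 0,"ay": 0,"az": 0,"gripper": 1},
    {"x": 0.2,"y": -12,"z": 0.4,"ax": 0,"ay": 0,"az": 0,"gripper": 1}
  ]
}}

```text
clock: 8.17
position: [0.5774, -0.0331, 0.2063]
ee_rot: [-0.033, 0.999, 0.0, -0.001]
ft_force: [-8.8, 2.2, -10.4]
grip_width: 0.267
grasp_force: 40.8
```

Call:
{"op": "apply_moves", "data": {
  "rows": [
    {"x": 0,"y": 0,"z": 0,"ax": 0,"ay": 0,"az": 0,"gripper": 1},
    {"x": 0,"y": 0,"z": 0,"ax": 0,"ay": 0,"az": 0,"gripper": 1},
    {"x": 0,"y": 0,"z": 0,"ax": 0,"ay": 0,"az": 0,"gripper": 1},
    {"x": 0,"y": 0,"z": 0,"ax": 0,"ay": 0,"az": 0,"gripper": 1},
    {"x": 0,"y": 0,"z": 0,"ax": 0,"ay": 0,"az": 0,"gripper": 1}
  ]
}}

```text
clock: 8.58
position: [0.5773, -0.0329, 0.2065]
ee_rot: [-0.032, 0.999, -0.0, -0.001]
ft_force: [-5.1, -0.5, -10.6]
grip_width: 0.271
grasp_force: 40.9
```

```bash
python3 - <<'E'
from h import *
st();kz()
c=camera("scene");cv2.imwrite("pics/s3.png",c["color"][...,::-1])
E
```

```text
t 8.58 [ 0.5773 -0.0329  0.2065] yaw -176.3 j7 1.38 F [ -5.1  -0.5 -10.6] w 0.271 g 40.9 ang -5.4 r 47.0
scene [([243, 177, 11, 26, 218], [248.4, 189.2])] [ 0.5777 -0.0317  0.2163]
```

View pics/s3.png

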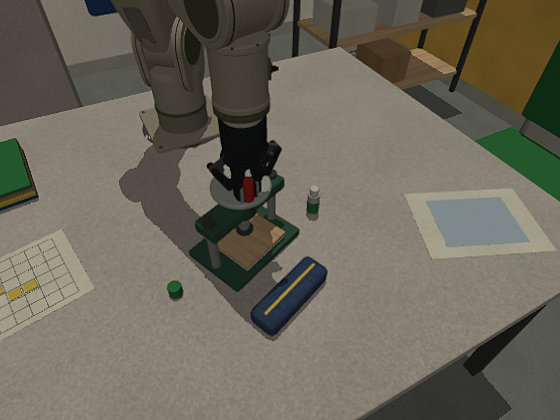

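The picture shows the knob gripped at (248,189), and the stick (313,200), cap (175,290) and case (290,295) where they were. The screw has sunk about 20 mm below its highest point, so I'm handing in.

```bash
python3 -c "
from h import *
print(hand_in())"
```

```text
the job is handed in; nothing more can be done
None
```

The screw dropped into its thread and was turned forward about one turn, to about 20 mm depth by the camera; I handed in at 8.6 s with the red knob still gripped, the wheel still, and the glue stick, cap and pencil case where they stood (the hand-in gave no verdict).

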